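# Start the logger and take a surface reading in the pan

## Robot

A 6-joint arm with a two-finger parallel gripper is mounted at the origin on a cart in front of the work surface, level with it; the furniture and walls round the work are solid. World frame = base frame: x ahead of the robot, y to its left, z up, the work surface at z = 0. Lengths are in m, angles in rad, forces in N, time in s.
With the tool pointing down it reaches from about 0.35 to 0.725 m from the base axis. Payload 6 kg.
Tool frame: the origin (TCP) lies on the centre line of the jaws, within the pads' length; the fingertips stand 22 mm ahead of it and the grasp point (between the pads) lies 3 mm ahead of it; z points along the fingers, y is the direction in which the jaws open and shut (so a half turn about z gives the same grasp; the last joint's range is limited). The gripper opens to 85 mm and grips with 20 to 120 N. Pads are 22 mm wide; open, the fingers measure 114 mm over their backs; the gripper's body (76 mm by 85 mm) begins 54 mm behind the grasp point. The pads swing forward as they close: fully open they stand 13 mm farther back than shut.
Start: joints at [1.478, 0.04, 0.085, 0, -1.615, -0.334], TCP at [0.248, 0.546, 0.253] pointing down, gripper open.
Joint ranges: [-2.56, 2.56], [-1.29, 2.01], [-1.08, 1.49], [-3.29, 1.98], [-2.81, -0.18], [-2.99, 2.99]. Speed limits (rad/s): [2.57, 2.57, 3.01, 3.14, 3.14, 3.14].

## Interface

Orientations are given as a unit quaternion [x, y, z, w].
In Python, from rig import robot gives the robot as it stands. The module is installed in compiled form; this text tells all that it offers.
- The arm moves only by the tool jog_arm, never from a script. Its argument "moves" is a list of rows, each a list of 7 numbers: the closure in counts, from 0 (fully open) to 255 (shut), then the shift along the world's x, y, z in cm, then the turn, a rotation vector about the world's x, y, z in rad. In form: [[grip, tx, ty, tz, ax, ay, az], ...]. A call has exactly 10 rows; each row is the pose to reach, as a shift and turn from the pose commanded when the call began; what a row does not reach only later rows make up. A row lasts 1/12 s, in which the tool goes at most 41.7 mm and 7.16 degrees, less where a joint would pass 70% of its speed; a pose out of reach is approached as far as the arm can. A call with a gripper value outside its range is refused whole. The fingers move at their own pace and stop on an object; "force" is the grip in N (left out, the last holds). Time passes only in rows, so rows that repeat a pose let the fingers close, or fill a call up. It gives the time, the measured TCP pose, the force and the opening at its end, in the units of the state.
- robot.sense(): the state, without advancing time (a new reading comes with each control period).
- robot.camera(name): name is "scene" or "top"; returns a dict with "img" (420x560x3 uint8, red, green, blue), "z_map" (420x560 float32, m along the optical axis (not along the pixel's ray), 0 where there is no reading), "intrinsics" (3x3 intrinsics, pixels), "eye" and "attitude" of the camera in the world. Camera axes: x right, y down, z forward; pixel columns grow to the right and rows downward; lengths in m; the calibration is good to about 2 mm. A picture is of the moment at which its call begins.
- robot.close_job(): hands the job in, once; it reports no verdict.
The state is a dict: "time": time; "qpos": joint angles; "qvel": joint speeds; "joint_torque": joint torques, N m; "ee_pos": TCP position; "orientation": TCP orientation; "wrist_force": force on the tool from outside, world axes, zero at the start; "torque": the same for the moment, N m; "width": finger opening in m.
Only numpy, scipy, OpenCV 4.12 (cv2) and the standard library are available. Lean on these libraries where they do the work, as an engineer would, in place of code of your own. Each camera call takes 0.05 s, during which the arm holds its last target.

## Task

Check the hob after its repair: lift the cordless surface thermometer out of its leaning stand by its handle, press the recessed start button of the logger well in with the thermometer's tip, and let the button spring up again. Then stand the tip inside the smallest ring, at the middle of the flat iron pan, with the thermometer upright, and press down gently until its sprung head is pushed about half-way in. Finish like that, still holding the thermometer there; do not shove the pan or the logger, and leave the stand, pot, mug and tape where they are.

Things in the scene. Friction and masses are not known exactly. Their poses are not given: they have to be found in the camera images.
- probe_grip (a point): Centre of the grey handle of the cordless surface thermometer (loose, 0.13 kg): a rounded bar 80 mm long along z, 32 mm wide along x, 24 mm thick along y (grip it across y). z points from the tip (150 mm from here along -z) to the handle's top. It starts in the stand, leaning 15 degrees towards the stand's -x; draw it out along its own z, by 110 mm.
- probe_tip (a point): Centre of the flat underside of the thermometer's sprung head, a steel button 10 mm across and 12 mm tall at the lower end of the stem; axes as probe_grip.
- probe: The whole thermometer, 190 mm long: handle, a round shoulder 24 mm across, a steel stem 9 mm across and the sprung head; its origin is the place of the tip with the head sprung out, axes as probe_grip.
- probe_head (a joint): How far the sprung head is pushed up towards the stem, in m: 0 sprung out, 0.010 fully in. It yields at about 0.5 N and takes another 0.4 N for each mm: about 2.5 N half-way, 4.5 N at its stop.
- stand: Stand (loose, 0.9 kg): round dark foot 90 mm across, 14 mm tall, with an aluminium socket tube 25 mm across (17 mm inside) that leans 15 degrees towards the stand's -x (roughly to the robot). Origin at the centre of the underside, z up. The tube's mouth, which carries the handle's shoulder, is 121 mm up and 12 mm towards -x of the origin.
- logger: Logger (loose, 0.45 kg): a flat hand-held case lying on the worktop, 130 mm long (x) by 80 mm wide (y) and 28 mm tall, with a screen on top at its +x end and a round well 18 mm across at its -x end, 38 mm from the centre, with the start button in it. Origin at the centre of its underside, z up.
- button_top (a point): Centre of the top of the start button, 14 mm across, 6 mm below the top face of the logger in the 18 mm well; z up. It is pressed straight down, travels 4 mm (0.8 N to start, 2.8 N fully down) and springs back when released.
- logger_button (a joint): How far the start button is pressed, in m: 0 up, 0.004 fully down.
- pan_mark (a point): The middle of the smallest of three turned rings (30 mm across) on the flat cooking face of the iron pan; z up, at the height of the cooking face. The pan stands on the front right or the rear right hotplate of the cooker.
- pan: Flat black iron crepe pan (loose, 1.1 kg), 180 mm across with a rim 16 mm tall, a cooking face 7 mm above its underside and a handle that reaches 255 mm from the middle along its y (to the left). Origin at the centre of its underside.
- steel_pot: Steel milk pot with lid (loose), 140 mm across, 142 mm tall, with a handle along its y (to the left), on the other one of the two right hotplates. Its origin is at table height; the middle of the pot lies 41 mm from it along -y, its handle ends 110 mm from it along +y. Leave it alone.
- mug: Mug (loose), 92 mm across and 100 mm tall, near the right front corner of the worktop. Leave it alone.
- tape: Roll of tape (loose) lying flat, 98 mm across and 25 mm tall, near the front edge of the worktop. Leave it alone.

How it is judged:
On the way, in this order (a step that is already met when the one before it is completed fails the run):
1. the thermometer is held by the gripper, out of its stand (height (world z) of probe_tip above 0.1 m and contact force between the fingers and probe above 1 N and contact force between probe and stand below 0.1 N), for 0.2 s.
2. the start button is pushed in at least 3 mm by the tip of the thermometer (value of joint logger_button above 0.003 m and contact force between probe and logger above 0.8 N and horizontal distance between probe_tip and button_top below 0.009 m and contact force between the fingers and probe above 1 N), for 0.1 s.
At the end, for the whole second after the job is handed in: The gripper still holds the thermometer with its tip at rest on the pan within 10 mm of the middle of the smallest ring, within about 7 degrees (0.12 rad) of upright, its sprung head pushed in 2.5 to 7.5 mm of its 10 mm (0.8 to 5 N on the pan); the start button is up again (distance between probe_tip and pan_mark below 0.01 m and angle between probe_tip's own z axis and vertical below 0.12 rad and value of joint probe_head between 0.0025 and 0.0075 m and contact force between probe and pan between 0.8 and 5 N and contact force between the fingers and probe above 1 N and contact force between the fingers and pan below 0.1 N and contact force between probe and steel_pot below 0.1 N and value of joint logger_button below 0.001 m and linear speed of probe below 0.01 m/s); the arm keeps its last pose, push and grip.
It fails at once if the thermometer is rammed onto the pan or the logger (over 12 N) (contact force between probe and pan above 12 N or contact force between probe and logger above 12 N).
It fails at once if the pan or the logger is shoved more than 20 mm (distance of any of pan, logger from where it was at the start of the episode above 0.02 m).
It fails at once if the stand is dragged more than 40 mm or tipped over (distance of stand from where it was at the start of the episode above 0.04 m or angle between stand's own z axis and vertical above 0.5 rad).
It fails at once if the pot, the mug or the tape is moved more than 30 mm (distance of any of steel_pot, mug, tape from where it was at the start of the episode above 0.03 m).
It also fails if it takes over 48 s, if anything falls off the work surface, if the arm or the gripper's body presses on something with over 40 N, if the wrist force passes 120 N, or if a joint passes its speed limit or range.

## Working session

There is one attempt and no reset: what is moved stays moved. The work goes in short steps, Python scripts to look and compute and a tool call to move; the robot and the scene stay as the last step left them, time stands still between calls to the robot, and variables do not carry over. Pictures are saved under pics/ and viewed, and the job is handed in when it is done.

Besides the shell and the picture viewer there is one more tool, called by a JSON object that holds its "name" and its "arguments", one argument or row to a line. jog_arm: Moves the arm, as the interface text tells. Its arguments: {"type":"object","properties":{"moves":{"type":"array","items":{"type":"array","items":{"type":"number"}}},"force":{"type":"number"}},"required":["moves"]}

```bash
mkdir -p pics; python3 - <<'E'
from rig import robot
import cv2,numpy as np
s=robot.sense();print(s)
for n in("scene","top"):
    c=robot.camera(n);cv2.imwrite(f"pics/{n}0.png",cv2.cvtColor(c["img"],cv2.COLOR_RGB2BGR));np.savez(f"{n}0.npz",**c)
    print(n,c["intrinsics"],c["eye"],c["attitude"])
E
```

```text
{'time': 0.0, 'qpos': array([ 1.47772267e+00,  4.07932637e-02,  8.38052136e-02, -4.68939024e-04,
       -1.61548216e+00, -3.33685323e-01]), 'qvel': array([-2.43571292e-04, -6.03550179e-04, -3.56747568e-04,  1.21799188e-05,
        7.11662383e-05, -6.95633125e-04]), 'joint_torque': array([-1.23690489e-05, -3.68209791e+01,  3.47422779e+01,  6.93216741e+00,
       -5.44621493e-03,  2.58428649e-06]), 'ee_pos': array([0.24816289, 0.54595795, 0.25228522]), 'orientation': array([ 9.77322650e-01, -2.11753824e-01, -1.32104808e-04,  8.59004847e-04]), 'wrist_force': array([-0.24046213,  0.81679412, -0.3447451 ]), 'torque': array([-0.07777599,  0.0188674 ,  0.00307586]), 'width': 0.08547351417608834}
scene [[524.76546173   0.         286.73098631]
 [  0.         524.76546173 219.30727946]
 [  0.           0.           1.        ]] [-0.75259101 -0.29933067  0.82402334] [ 0.65209835 -0.57117286  0.32411426 -0.37878654]
top [[401.7501686    0.         277.24381021]
 [  0.         401.7501686  214.64416838]
 [  0.           0.           1.        ]] [ 0.39172925 -0.11747957  1.01923063] [-0.70598978  0.70667811 -0.03356176  0.03252829]
```

View pics/scene0.png

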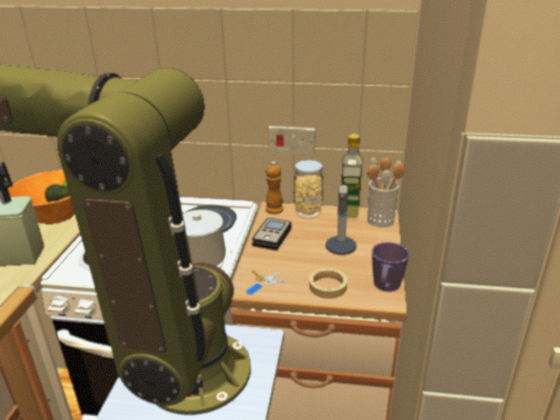

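View pics/top0.png

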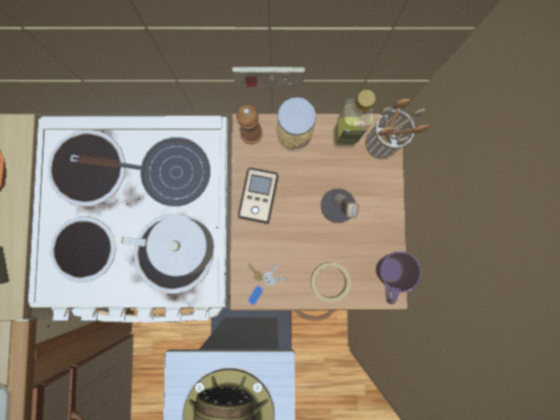

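The scene shows the pan on the rear right plate (top view about 176,171) and the pot in front of it (175,245). The logger is at (258,195) with its button end towards the robot, and the stand is at (338,205) with the handle top near (350,209). Next I'll measure these.

```bash
cat > h.py <<'E'
import numpy as np,cv2
from scipy.spatial.transform import Rotation as R
def cloud(c):
    z=c["z_map"];K=c["intrinsics"];h,w=z.shape
    u,v=np.meshgrid(np.arange(w),np.arange(h))
    p=np.dstack([(u-K[0,2])/K[0,0]*z,(v-K[1,2])/K[1,1]*z,z])
    P=p@R.from_quat(c["attitude"]).as_matrix().T+c["eye"]
    P[z==0]=np.nan
    return P
def proj(c,X):
    p=(np.asarray(X)-c["eye"])@R.from_quat(c["attitude"]).as_matrix()
    K=c["intrinsics"];return p[...,:2]/p[...,2:]*K[0,0]+K[:2,2]
E
python3 - <<'E'
from h import *
c=np.load("top0.npz");s=np.load("scene0.npz")
P=cloud(c);S=cloud(s)
np.set_printoptions(precision=4,suppress=True)
for n,(u,v) in dict(worktop=(300,230),pan=(176,171),button=(255,210),logger=(259,200),foot=(330,215),htop=(351,210),pot=(175,245),hob=(125,215),mug=(400,272)).items(): print(n,P[v,u])
for n,(u,v) in dict(foot=(335,246),h1=(343,190),h2=(343,205),stem=(342,225),top=(343,187)).items(): print(n,S[v,u])
def up(c,b,f,n):
    u0,v0,u1,v1=b;i=cv2.cvtColor(c["img"][v0:v1,u0:u1],cv2.COLOR_RGB2BGR);cv2.imwrite(n,cv2.resize(i,None,fx=f,fy=f,interpolation=cv2.INTER_CUBIC))
up(c,(230,130,420,300),4,"pics/z1.png");up(c,(60,120,230,290),3.5,"pics/z2.png");up(s,(240,160,420,300),4,"pics/z3.png")
E
```

```text
worktop [ 0.448  -0.1766  0.0024]
pan [0.5985 0.1391 0.0089]
button [ 0.4969 -0.0635  0.0221]
logger [ 0.5208 -0.0738  0.0315]
foot [ 0.4848 -0.2513  0.0162]
htop [ 0.4775 -0.2691  0.2045]
pot [0.4078 0.1039 0.1416]
hob [ 0.4868  0.269  -0.0008]
mug [ 0.3425 -0.4251  0.0085]
foot [ 0.4906 -0.2557  0.0158]
h1 [ 0.4688 -0.2709  0.2042]
h2 [ 0.4789 -0.2726  0.1545]
stem [ 0.4986 -0.2721  0.081 ]
top [ 0.4756 -0.2703  0.2094]
```

View pics/z1.png

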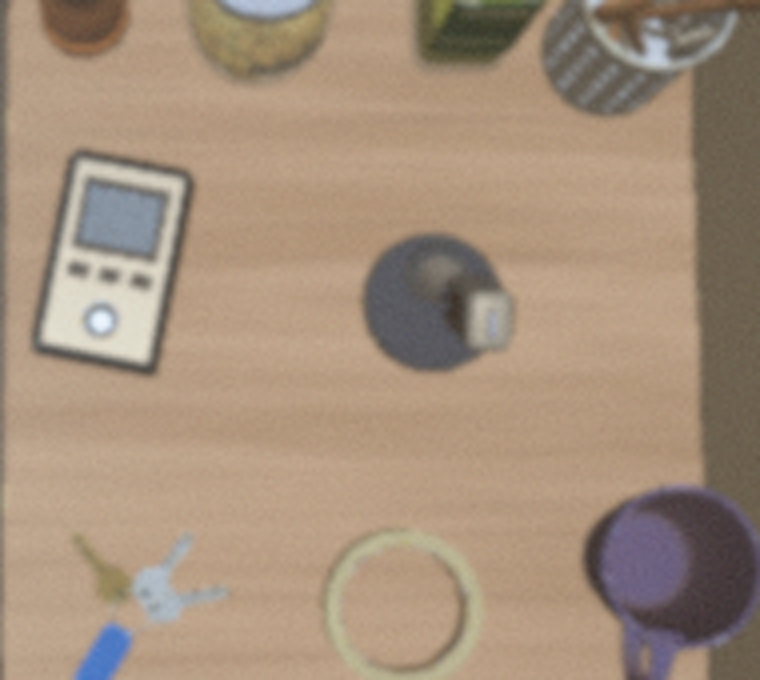

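View pics/z2.png

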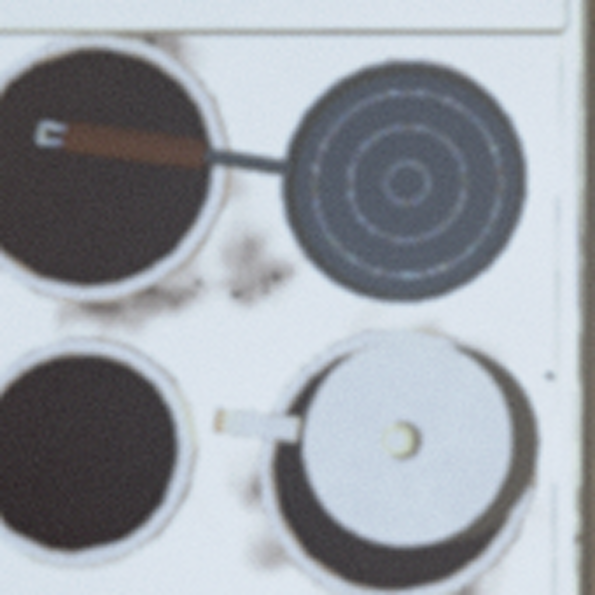

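View pics/z3.png

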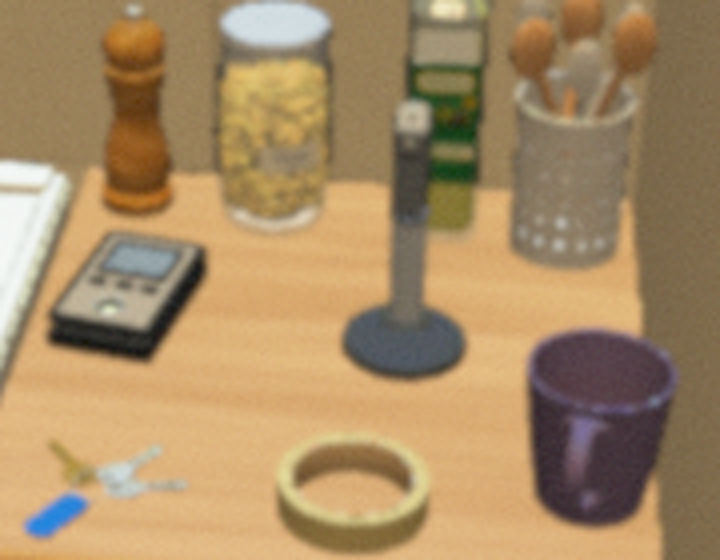

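```bash
cat >> h.py <<'E'
def ray(c,u,v,z):
    K=c["intrinsics"];d=R.from_quat(c["attitude"]).apply([(u-K[0,2])/K[0,0],(v-K[1,2])/K[1,1],1]);e=c["eye"]
    return e+d*(z-e[2])/d[2]
E
python3 - <<'E'
from h import *
np.set_printoptions(precision=4,suppress=True)
c=np.load("top0.npz");s=np.load("scene0.npz")
P=cloud(c);S=cloud(s)
# hough etc: foot by depth-band
def circ(P,m):
    cn,_=cv2.findContours(m.astype(np.uint8),cv2.RETR_EXTERNAL,cv2.CHAIN_APPROX_NONE);k=max(cn,key=cv2.contourArea);return cv2.minEnclosingCircle(k),cv2.fitEllipse(k)
img=cv2.cvtColor(c["img"],cv2.COLOR_RGB2HSV);g=img[...,2]
print("wt z",np.nanmedian(P[220:260,260:300,2]),"hob z",np.nanmedian(P[210:220,110:130,2]), "pan z",np.nanmedian(P[160:184,165:188,2]),"scene wt",np.nanmedian(S[270:285,360:372,2]))
m=np.zeros(g.shape);m[180:232,315:362]=(c["img"][180:232,315:362].max(2)<110)
print("foot",circ(P,m))
m=np.zeros(g.shape);m[120:215,130:225]=(c["img"][120:215,130:225].max(2)<130); m[:, :140]=0
print("pan",circ(P,m))
for n,u,v,z in (("foot",338.3,205.5,.014),("pan",176.3,172,.009),("button",255,210,.022),("htop",352.25,210,.205)):print(n,ray(c,u,v,z))
# logger: top face pts
Q=P[165:225,235:282].reshape(-1,3);Q=Q[(Q[:,2]>.022)&(Q[:,2]<.045)]
r=cv2.minAreaRect((Q[:,:2]*1000).astype(np.float32));print("logger",len(Q),np.median(Q[:,2]),r)
H=[]
for A,b in((P,(325,185,370,225)),(S,(330,180,352,222))):
    Q=A[b[1]:b[3],b[0]:b[2]].reshape(-1,3);Q=Q[(Q[:,2]>.13)&(np.abs(Q[:,1]+.27)<.04)&(abs(Q[:,0]-.48)<.05)];print(len(Q),Q.min(0),Q.max(0));H.append(Q)
    for z in np.arange(.13,.215,.01):
        q=Q[abs(Q[:,2]-z)<.005]
        if len(q)>3:print(round(z,3),len(q),q.min(0)[:2],q.max(0)[:2],np.median(q,0)[:2])
E
```

```text
wt z 0.0014295212989976491 hob z -0.006571421140216249 pan z 0.008685991717913844 scene wt 0.0011587876423628796
foot (((337.5163269042969, 205.25489807128906), 16.69943618774414), ((336.3313293457031, 204.95858764648438), (29.27583885192871, 33.1964225769043), 16.57200050354004))
pan (((174.49591064453125, 170.53134155273438), 34.792354583740234), ((174.89553833007812, 171.40467834472656), (66.20404052734375, 68.32154846191406), 60.19758987426758))
foot [ 0.509  -0.2728  0.014 ]
pan [0.5959 0.1383 0.009 ]
button [ 0.4969 -0.0635  0.022 ]
htop [ 0.4775 -0.2716  0.205 ]
logger 1649 0.029368346145319246 ((534.8549194335938, -71.05509948730469), (80.7066650390625, 130.64947509765625), 78.88447570800781)
274 [ 0.4637 -0.2842  0.1359] [ 0.5111 -0.2594  0.2135]
0.14 12 [ 0.4823 -0.2832] [ 0.5111 -0.2611] [ 0.5105 -0.2693]
0.15 13 [ 0.4784 -0.2639] [ 0.5077 -0.2595] [ 0.494  -0.2602]
0.16 21 [ 0.4754 -0.2781] [ 0.5063 -0.2595] [ 0.4992 -0.2613]
0.17 13 [ 0.4807 -0.2802] [ 0.5032 -0.2599] [ 0.502 -0.264]
0.18 16 [ 0.4718 -0.2771] [ 0.5019 -0.2594] [ 0.4874 -0.2605]
0.19 19 [ 0.4684 -0.2819] [ 0.4981 -0.2595] [ 0.4953 -0.2624]
0.2 117 [ 0.4637 -0.2842] [ 0.4946 -0.26  ] [ 0.4743 -0.2691]
0.21 63 [ 0.4671 -0.2814] [ 0.4938 -0.2606] [ 0.4836 -0.2717]
256 [ 0.4578 -0.2821  0.1306] [ 0.4986 -0.2567  0.2131]
0.13 16 [ 0.4772 -0.2812] [ 0.4879 -0.2597] [ 0.4817 -0.2693]
0.14 22 [ 0.475  -0.2811] [ 0.49   -0.2567] [ 0.4804 -0.2703]
0.15 29 [ 0.4712 -0.2807] [ 0.4831 -0.2568] [ 0.4769 -0.2679]
0.16 25 [ 0.4666 -0.2821] [ 0.4986 -0.2591] [ 0.4738 -0.2725]
0.17 29 [ 0.4667 -0.2821] [ 0.493  -0.2588] [ 0.4715 -0.2697]
0.18 29 [ 0.4637 -0.2817] [ 0.4882 -0.2588] [ 0.4692 -0.2696]
0.19 25 [ 0.4611 -0.2815] [ 0.4841 -0.2584] [ 0.4653 -0.2716]
0.2 57 [ 0.4578 -0.2812] [ 0.4894 -0.2574] [ 0.4689 -0.2689]
0.21 24 [ 0.4663 -0.2777] [ 0.4895 -0.2596] [ 0.4776 -0.2701]
```

```bash
cat >> h.py <<'E'
def delta(s,pos,Rt):
    return (np.asarray(pos)-s["ee_pos"])*100, (Rt*R.from_quat(s["orientation"]).inv()).as_rotvec()
DOWN=R.from_matrix(np.array([[1,0,0],[0,-1,0],[0,0,-1.]]))  # tool x=+x,y=-y,z=-z
E
python3 - <<'E'
from h import *
from rig import robot
np.set_printoptions(precision=4,suppress=True)
s=robot.sense()
print(delta(s,(.4524,-.271,.2936),R.from_rotvec([0,-.2618,0])*DOWN))
c=np.load("top0.npz");P=cloud(c)
Q=P[185:225,325:370].reshape(-1,3);Q=Q[(Q[:,2]>.1985)&(abs(Q[:,1]+.27)<.03)]
print(Q.mean(0),cv2.minAreaRect((Q[:,:2]*1000).astype(np.float32)))
Q=P[185:225,325:370].reshape(-1,3);Q=Q[(Q[:,2]>.13)&(Q[:,2]<.195)&(Q[:,1]>-.264)];print(len(Q),np.polyfit(Q[:,0],Q[:,1],1))
E
```

```text
(array([ 20.4211, -81.6983,   4.1224]), array([-0.0543, -0.258 ,  0.4245]))
[ 0.4798 -0.2715  0.2043] ((479.82861328125, -272.24334716796875), (23.544952392578125, 29.092214584350586), 88.24771118164062)
61 [-0.0579 -0.2323]
```

{"name": "jog_arm", "arguments": {
  "moves": [
    [0, 0.5, -2, 3, 0, 0, 0.05],
    [0, 1.3, -5.2, 5, 0, 0, 0.1],
    [0, 2.1, -8.6, 5, 0, 0, 0.15],
    [0, 3, -12, 5, 0, 0, 0.2],
    [0, 3.9, -15.5, 5, 0, 0, 0.25],
    [0, 4.7, -19, 5, 0, 0, 0.3],
    [0, 5.6, -22.5, 5, 0, 0, 0.33],
    [0, 6.5, -26, 5, 0, 0, 0.36],
    [0, 7.3, -29.3, 5, 0, 0, 0.385],
    [0, 8.2, -32.7, 5, 0, 0, 0.385]
  ],
  "force": 60
}}

```text
time: 0.93
ee_pos: [0.3302, 0.2175, 0.3031]
orientation: [1.0, -0.02, -0.0, -0.0]
wrist_force: [2.0, -0.3, 0.4]
width: 0.0853
```

{"name": "jog_arm", "arguments": {
  "moves": [
    [0, 0.8, -3.4, 0, 0, 0, 0],
    [0, 1.7, -6.8, 0, 0, 0, 0],
    [0, 2.5, -10.2, 0, 0, 0, 0],
    [0, 3.4, -13.6, 0, 0, 0, 0],
    [0, 4.2, -17, 0, 0, 0, 0],
    [0, 5.1, -20.4, 0, 0, 0, 0],
    [0, 6, -23.8, 0, 0, 0, 0],
    [0, 6.8, -27.2, 0, 0, 0, 0],
    [0, 7.6, -30.6, 0, 0, 0, 0],
    [0, 8.5, -34, 0, 0, 0, 0]
  ]
}}

```text
time: 1.77
ee_pos: [0.4151, -0.1227, 0.3032]
orientation: [1.0, -0.021, 0.0, -0.0]
wrist_force: [0.8, 1.1, 0.0]
width: 0.0853
```

```bash
python3 - <<'E'
from h import *
from rig import robot
np.set_printoptions(precision=4,suppress=True)
s=robot.sense();Rt=R.from_rotvec([0,0,-.04])*R.from_rotvec([0,-.2618,0])*DOWN
a=-Rt.as_matrix()[:,2];c=np.array([.4865,-.272,.168]);print(a,s["ee_pos"],s["qpos"],s["time"])
print(delta(s,c+a*.13,Rt),a*100*.12)
E
```

```text
[-0.2586  0.0104  0.9659] [ 0.4151 -0.1227  0.3032] [ 0.1835 -0.3995 -0.2067 -0.0002 -1.7633  1.3453] 1.7667
(array([  3.7751, -14.7918,  -0.9583]), array([-0.011 , -0.2612,  0.0019])) [-3.1034  0.1242 11.5911]
```

{"name": "jog_arm", "arguments": {
  "moves": [
    [0, 0.8, -3, 0, 0, -0.05, 0],
    [0, 1.5, -6, 0, 0, -0.1, 0],
    [0, 2.3, -9, 0, -0.01, -0.16, 0],
    [0, 3, -12, 0, -0.01, -0.22, 0],
    [0, 3.8, -14.4, -0.5, -0.011, -0.261, 0.002],
    [0, 3.8, -14.8, -1, -0.011, -0.261, 0.002],
    [0, 3.8, -14.8, -1, -0.011, -0.261, 0.002],
    [0, 3.8, -14.8, -1, -0.011, -0.261, 0.002],
    [0, 3.8, -14.8, -1, -0.011, -0.261, 0.002],
    [0, 3.8, -14.8, -1, -0.011, -0.261, 0.002]
  ]
}}

```text
time: 2.6
ee_pos: [0.4537, -0.268, 0.2937]
orientation: [0.991, -0.019, 0.13, 0.003]
wrist_force: [0.4, -0.5, 0.2]
width: 0.0854
```

```bash
python3 - <<'E'
from h import *
from rig import robot
np.set_printoptions(precision=4,suppress=True)
s=robot.sense();Rt=R.from_rotvec([0,0,-.04])*R.from_rotvec([0,-.2618,0])*DOWN
a=-Rt.as_matrix()[:,2];c=np.array([.4865,-.272,.168])
print(delta(s,c+a*.01,Rt),s["ee_pos"],s["wrist_force"],s["qpos"])
C=robot.camera("scene");cv2.imwrite("pics/s1.png",cv2.cvtColor(C["img"],cv2.COLOR_RGB2BGR))
E
```

```text
(array([  3.0251,  -0.3941, -11.6068]), array([ 0.0006, -0.0002, -0.0016])) [ 0.4537 -0.268   0.2937] [ 0.4229 -0.5062  0.2029] [-0.1744 -0.3469 -0.1935 -0.0347 -1.4648  1.7061]
```

View pics/s1.png

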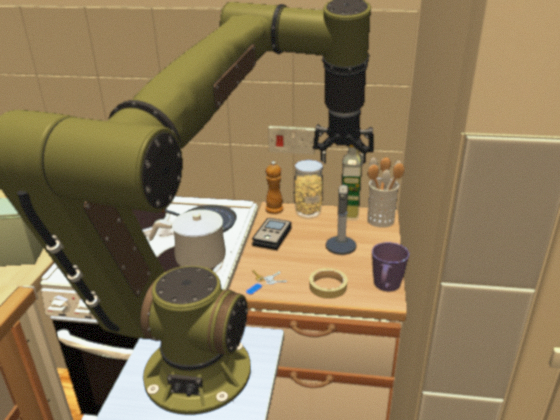

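The open gripper (fingers at 318 and 370, row 135) is centred over the handle (343,190) in the scene view, so I'm descending along the lean.

{"name": "jog_arm", "arguments": {
  "moves": [
    [0, 0.5, -0.2, -2, 0, 0, 0],
    [0, 1, -0.4, -4, 0, 0, 0],
    [0, 1.5, -0.4, -6, 0, 0, 0],
    [0, 2, -0.4, -8, 0, 0, 0],
    [0, 2.5, -0.4, -9.7, 0, 0, 0],
    [0, 2.8, -0.4, -10.8, 0, 0, 0],
    [0, 3, -0.4, -11.6, 0, 0, 0],
    [0, 3, -0.4, -11.6, 0, 0, 0],
    [0, 3, -0.4, -11.6, 0, 0, 0],
    [0, 3, -0.4, -11.6, 0, 0, 0]
  ]
}}

```text
time: 3.48
ee_pos: [0.4838, -0.273, 0.1788]
orientation: [0.991, -0.02, 0.131, 0.003]
wrist_force: [0.3, -0.3, 0.7]
width: 0.0853
```

```bash
python3 - <<'E'
from h import *
from rig import robot
s=robot.sense();print(s["ee_pos"],s["wrist_force"],s["torque"])
for n in("scene","top"):
    C=robot.camera(n);u0,v0,u1,v1=(290,120,410,270) if n=="scene" else (250,150,400,270)
    cv2.imwrite(f"pics/{n}2.png",cv2.resize(cv2.cvtColor(C["img"],cv2.COLOR_RGB2BGR)[v0:v1,u0:u1],None,fx=4,fy=4,interpolation=2))
E
```

```text
[ 0.48375689 -0.27298782  0.17880071] [ 0.26940212 -0.3235565   0.67876932] [0.05022277 0.6722015  0.00734725]
```

View pics/scene2.png

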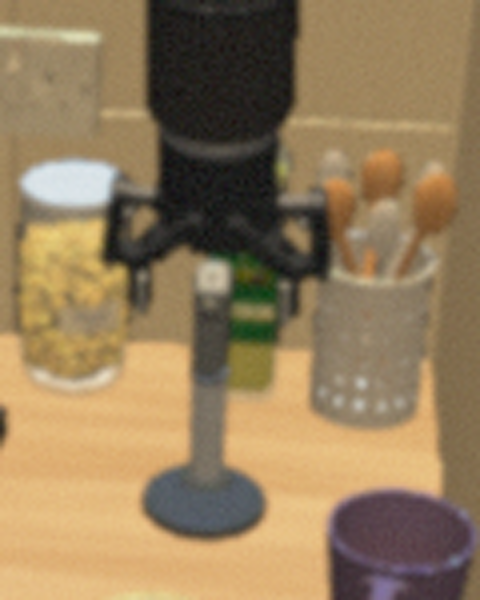

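The fingers (columns 140 and 288, tips near row 310) straddle the handle (column 212) evenly. Closing now.

{"name": "jog_arm", "arguments": {
  "moves": [
    [60, 0, 0.1, 0, 0, 0, 0],
    [120, 0, 0.1, 0, 0, 0, 0],
    [160, 0, 0.1, 0, 0, 0, 0],
    [255, 0, 0.1, 0, 0, 0, 0],
    [255, 0, 0.1, 0, 0, 0, 0],
    [255, 0, 0.1, 0, 0, 0, 0],
    [255, 0, 0.1, 0, 0, 0, 0],
    [255, 0, 0.1, 0, 0, 0, 0],
    [255, 0, 0.1, 0, 0, 0, 0],
    [255, 0, 0.1, 0, 0, 0, 0]
  ],
  "force": 60
}}

```text
time: 4.42
ee_pos: [0.4834, -0.2718, 0.1775]
orientation: [0.991, -0.02, 0.13, 0.003]
wrist_force: [-1.2, 0.3, 2.0]
width: 0.0236
```

```bash
python3 - <<'E'
from h import *
from rig import robot
s=robot.sense();print(s["ee_pos"],s["wrist_force"],s["torque"],s["width"])
for n in("scene","top"):
    C=robot.camera(n);u0,v0,u1,v1=(290,120,410,270) if n=="scene" else (250,150,400,270)
    cv2.imwrite(f"pics/{n}3.png",cv2.resize(cv2.cvtColor(C["img"],cv2.COLOR_RGB2BGR)[v0:v1,u0:u1],None,fx=4,fy=4,interpolation=2))
E
```

```text
[ 0.48338816 -0.27184114  0.17745181] [-1.18724649  0.26114377  2.01932188] [0.25863541 0.84238615 0.0678345 ] 0.023632222093244715
```

View pics/scene3.png

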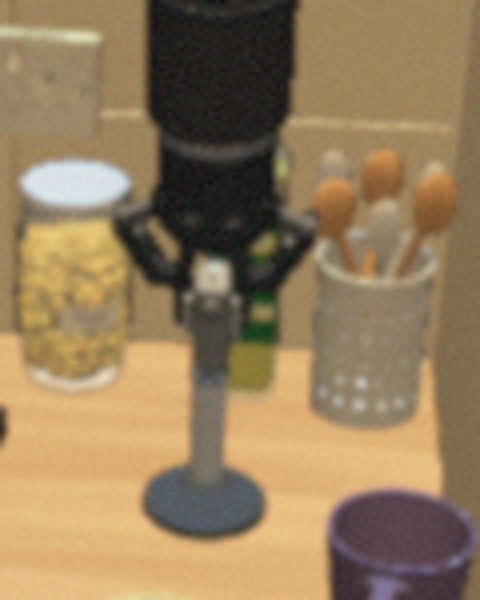

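Width is 24 mm and the pads are on the handle at (212,300) in the crop. Drawing it out along its axis.

{"name": "jog_arm", "arguments": {
  "moves": [
    [255, -0.2, 0, 0.8, 0, 0, 0],
    [255, -0.5, 0, 2, 0, 0, 0],
    [255, -0.9, 0, 3.4, 0, 0, 0],
    [255, -1.3, 0, 4.8, 0, 0, 0],
    [255, -1.7, 0.1, 6.3, 0, 0, 0],
    [255, -2.1, 0.1, 7.8, 0, 0, 0],
    [255, -2.5, 0.1, 9.3, 0, 0, 0],
    [255, -2.9, 0.1, 10.8, 0, 0, 0],
    [255, -3.2, 0.1, 12.2, 0, 0, 0],
    [255, -3.4, 0.1, 12.8, 0, 0, 0]
  ],
  "force": 90
}}

```text
time: 5.35
ee_pos: [0.4491, -0.2712, 0.3087]
orientation: [0.991, -0.02, 0.132, 0.004]
wrist_force: [-0.3, -0.9, -0.2]
width: 0.0231
```

```bash
python3 - <<'E'
from h import *
from rig import robot
s=robot.sense();print(s["ee_pos"],s["orientation"],s["wrist_force"],s["torque"],s["width"])
for n in("scene","top"):
    C=robot.camera(n);np.savez(n+"4.npz",**C);u0,v0,u1,v1=(290,120,410,270) if n=="scene" else (250,150,400,270)
    cv2.imwrite(f"pics/{n}4.png",cv2.resize(cv2.cvtColor(C["img"],cv2.COLOR_RGB2BGR)[v0:v1,u0:u1],None,fx=4,fy=4,interpolation=2))
E
```

```text
[ 0.44908755 -0.27124371  0.30865723] [ 0.9910601  -0.01981169  0.1318882   0.00358958] [-0.34923703 -0.88296153 -0.22997575] [ 0.00822511  0.79765634 -0.0132629 ] 0.02307656440214818
```

View pics/scene4.png

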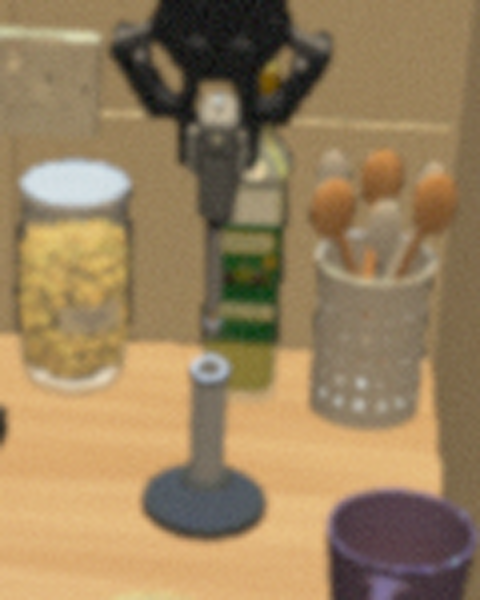

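View pics/top4.png

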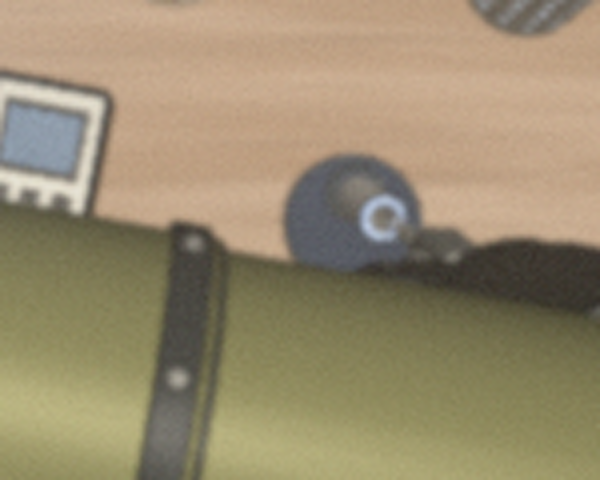

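The thermometer is clear of the tube: in the scene crop its tip is at (213,328) above the mouth (210,365). Next I'll bring it upright over the button.

```bash
python3 - <<'E'
from h import *
from rig import robot
np.set_printoptions(precision=4,suppress=True)
s=robot.sense()
print(delta(s,(.497,-.0637,.225),DOWN))
E
```

```text
(array([ 4.7698, 20.7372, -8.2242]), array([0.0065, 0.264 , 0.0398]))
```

{"name": "jog_arm", "arguments": {
  "moves": [
    [255, 0.4, 1.5, 0.5, 0, 0.02, 0],
    [255, 0.9, 4, 0.5, 0, 0.06, 0.01],
    [255, 1.5, 6.5, 0.3, 0, 0.11, 0.02],
    [255, 2.1, 9, 0, 0, 0.16, 0.03],
    [255, 2.7, 11.5, -0.5, 0, 0.2, 0.04],
    [255, 3.3, 14, -1.5, 0, 0.24, 0.04],
    [255, 3.9, 16.5, -3, 0.006, 0.264, 0.04],
    [255, 4.5, 19, -4.5, 0.006, 0.264, 0.04],
    [255, 4.8, 20.4, -5.7, 0.006, 0.264, 0.04],
    [255, 4.8, 20.7, -6.2, 0.006, 0.264, 0.04]
  ]
}}

```text
time: 6.28
ee_pos: [0.497, -0.0615, 0.2395]
orientation: [1.0, 0.002, -0.004, -0.0]
wrist_force: [-1.0, -0.3, -2.8]
width: 0.0229
```

{"name": "jog_arm", "arguments": {
  "moves": [
    [255, 0, 0, -0.5, 0, 0, 0],
    [255, 0, 0, -1, 0, 0, 0],
    [255, 0, 0, -1.5, 0, 0, 0],
    [255, 0, 0, -1.8, 0, 0, 0],
    [255, 0, 0, -2, 0, 0, 0],
    [255, 0, 0, -2, 0, 0, 0],
    [255, 0, 0, -2, 0, 0, 0],
    [255, 0, 0, -2, 0, 0, 0],
    [255, 0, 0, -2, 0, 0, 0],
    [255, 0, 0, -2, 0, 0, 0]
  ]
}}

```text
time: 7.12
ee_pos: [0.4974, -0.0639, 0.2235]
orientation: [1.0, 0.0, -0.001, -0.0]
wrist_force: [-1.1, -0.4, -1.5]
width: 0.0233
```

```bash
python3 - <<'E'
from h import *
from rig import robot
np.set_printoptions(precision=4,suppress=True)
s=robot.sense();print(s["ee_pos"],s["orientation"],s["wrist_force"],s["torque"])
print(delta(s,(.497,-.0637,.225),DOWN))
Rr=R.from_quat(s["orientation"]);tip=s["ee_pos"]+Rr.apply([0,0,.160])
print("tip",tip)
for n,b in(("scene",(220,130,320,280)),("top",(180,130,330,250))):
    C=robot.camera(n);np.savez(n+"5.npz",**C);u0,v0,u1,v1=b
    im=cv2.resize(cv2.cvtColor(C["img"],cv2.COLOR_RGB2BGR)[v0:v1,u0:u1],None,fx=4,fy=4,interpolation=2)
    for X,col in((tip,(0,0,255)),((.4972,-.0637,.022),(0,255,0)),(s["ee_pos"]+Rr.apply([0,0,-.03]),(255,0,0))):
        q=proj(C,X);print(n,q);p=((q-[u0,v0])*4+2).astype(int);cv2.circle(im,tuple(map(int,p)),4,col,1)
    cv2.imwrite(f"pics/{n}5.png",im)
E
```

```text
[ 0.4974 -0.0639  0.2235] [ 1.      0.0002 -0.0012 -0.0002] [-1.0516 -0.4271 -1.5328] [ 0.0116 -0.0208 -0.0452]
(array([-0.0438,  0.015 ,  0.147 ]), array([-0.0004, -0.0023, -0.0004]))
tip [ 0.4971 -0.0638  0.0635]
scene [267.6036 226.0217]
scene [267.9941 238.4459]
scene [265.623  164.2024]
top [254.1914 208.1245]
top [255.0856 209.8936]
top [248.7263 197.0692]
```

View pics/scene5.png

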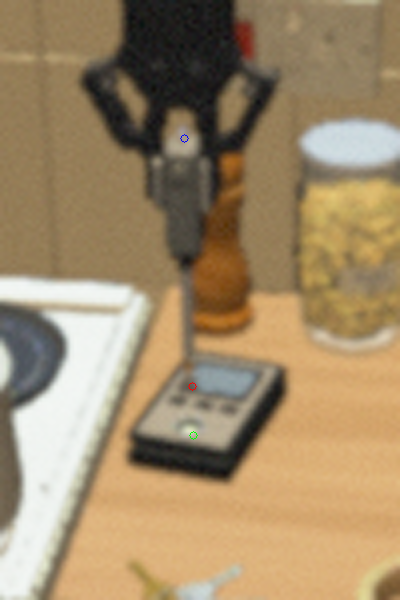

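View pics/top5.png

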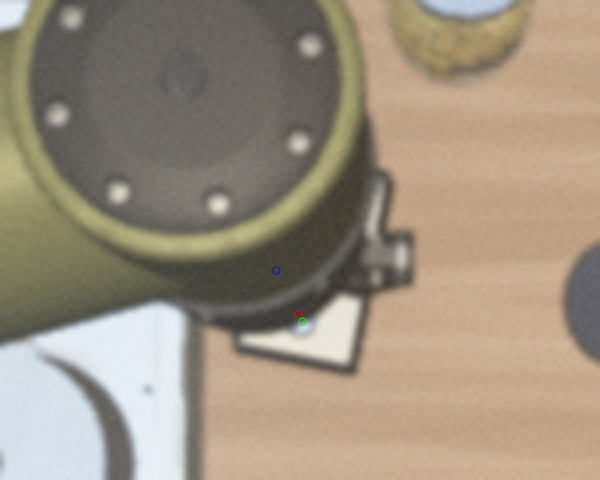

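```bash
python3 - <<'E'
from h import *
np.set_printoptions(precision=4,suppress=True)
C=np.load("scene5.npz");S=cloud(C)
for v in range(160,242,3):
    row=[(u,S[v,u]) for u in range(255,280)]
    print(v,[(u,*(p*1000).round().astype(int)) for u,p in row if np.isfinite(p[0]) and p[0]<.512 and p[2]>.034])
im=cv2.cvtColor(C["img"],cv2.COLOR_RGB2BGR)[205:250,245:295];cv2.imwrite("pics/z5.png",cv2.resize(im,None,fx=12,fy=12,interpolation=2))
E
```

```text
160 [(255, np.int64(479), np.int64(-40), np.int64(272)), (256, np.int64(479), np.int64(-42), np.int64(272)), (257, np.int64(483), np.int64(-44), np.int64(271)), (258, np.int64(481), np.int64(-47), np.int64(272)), (259, np.int64(482), np.int64(-50), np.int64(272)), (260, np.int64(486), np.int64(-51), np.int64(270)), (261, np.int64(509), np.int64(-50), np.int64(260)), (268, np.int64(478), np.int64(-74), np.int64(275)), (269, np.int64(477), np.int64(-77), np.int64(275)), (270, np.int64(478), np.int64(-79), np.int64(275)), (271, np.int64(480), np.int64(-82), np.int64(274)), (272, np.int64(480), np.int64(-84), np.int64(274)), (273, np.int64(487), np.int64(-86), np.int64(271)), (274, np.int64(502), np.int64(-86), np.int64(265)), (279, np.int64(509), np.int64(-98), np.int64(262))]
163 [(255, np.int64(482), np.int64(-39), np.int64(262)), (256, np.int64(488), np.int64(-40), np.int64(260)), (257, np.int64(483), np.int64(-44), np.int64(262)), (258, np.int64(486), np.int64(-46), np.int64(261)), (259, np.int64(486), np.int64(-48), np.int64(261)), (260, np.int64(507), np.int64(-47), np.int64(252))
[... 10193 characters left out ...]
64(491), np.int64(-61), np.int64(96)), (267, np.int64(493), np.int64(-64), np.int64(95)), (268, np.int64(495), np.int64(-66), np.int64(94))]
220 [(266, np.int64(495), np.int64(-60), np.int64(84)), (267, np.int64(497), np.int64(-63), np.int64(83))]
223 [(265, np.int64(498), np.int64(-56), np.int64(72)), (266, np.int64(496), np.int64(-60), np.int64(74)), (267, np.int64(497), np.int64(-62), np.int64(73)), (268, np.int64(496), np.int64(-65), np.int64(74))]
226 [(265, np.int64(492), np.int64(-57), np.int64(66)), (266, np.int64(488), np.int64(-61), np.int64(69)), (267, np.int64(499), np.int64(-62), np.int64(63)), (268, np.int64(497), np.int64(-65), np.int64(63))]
229 []
232 []
235 []
238 []
241 []
```

View pics/z5.png

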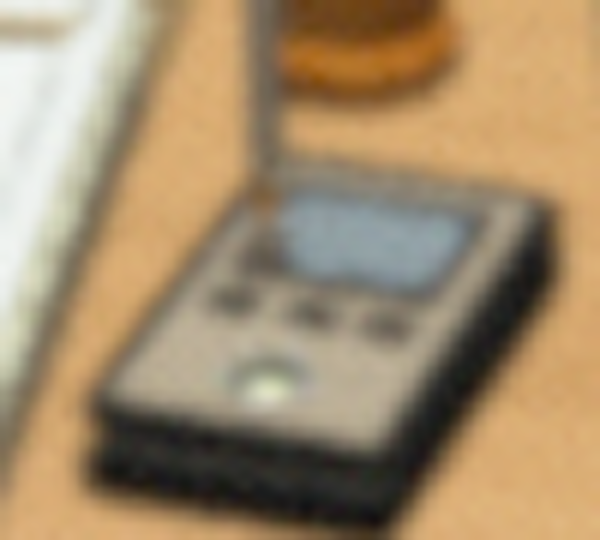

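```bash
python3 - <<'E'
from h import *
np.set_printoptions(precision=4,suppress=True)
C=np.load("scene5.npz");S=cloud(C)
print(ray(C,266.6,236.1,.028),ray(C,266.6,236.1,.0222))
C0=np.load("scene0.npz");i=C0["img"][222:250,250:282];cv2.imwrite("pics/b.png",cv2.resize(cv2.cvtColor(i,cv2.COLOR_RGB2BGR),None,fx=16,fy=16,interpolation=2))
Q=[]
for v in range(197,226):
    for u in range(264,270):
        p=S[v,u]
        if np.isfinite(p[0]) and p[0]<.503 and p[0]>.488: Q.append(p)
Q=np.array(Q);print(len(Q),np.polyfit(Q[:,2],Q[:,0],1),np.polyfit(Q[:,2],Q[:,1],1),Q.mean(0))
# logger outline from scene cloud
S0=cloud(C0);q=S0[215:255,245:300].reshape(-1,3);q=q[(q[:,2]>.023)&(q[:,2]<.04)]
print(cv2.minAreaRect((q[:,:2]*1000).astype(np.float32)),np.median(q[:,2]))
E
```

```text
[ 0.4998 -0.0594  0.028 ] [ 0.5089 -0.0576  0.0222]
91 [-0.0161  0.4969] [-0.0099 -0.0603] [ 0.495  -0.0614  0.1123]
((532.61083984375, -68.51985168457031), (82.7481689453125, 133.7508544921875), 79.60678100585938) 0.02962805100835686
```

View pics/b.png

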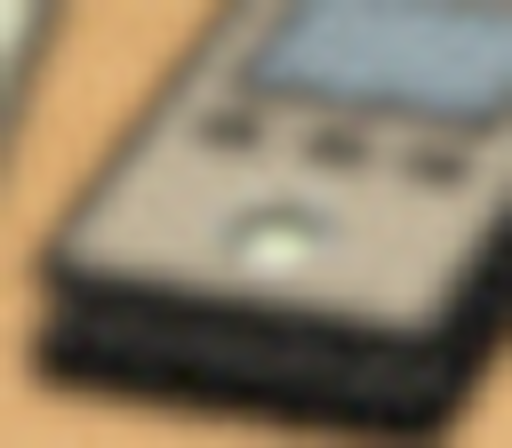

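The stem is upright to about 1°. In the scene crop the tip is at (262,262) and the button at (265,380), so they line up laterally, with the tip about 1.5 mm too far in x. I'll correct that and descend to just above the button.

{"name": "jog_arm", "arguments": {
  "moves": [
    [255, -0.1, 0, -0.5, 0, 0, 0],
    [255, -0.2, 0, -1.3, 0, 0, 0],
    [255, -0.2, 0, -2.1, 0, 0, 0],
    [255, -0.2, 0, -2.8, 0, 0, 0],
    [255, -0.2, 0, -3.2, 0, 0, 0],
    [255, -0.2, 0, -3.4, 0, 0, 0],
    [255, -0.2, 0, -3.5, 0, 0, 0],
    [255, -0.2, 0, -3.5, 0, 0, 0],
    [255, -0.2, 0, -3.5, 0, 0, 0],
    [255, -0.2, 0, -3.5, 0, 0, 0]
  ]
}}

```text
time: 8.05
ee_pos: [0.4955, -0.0638, 0.1887]
orientation: [1.0, 0.0, -0.001, -0.0]
wrist_force: [1.1, -0.3, -1.6]
width: 0.023
```

```bash
python3 - <<'E'
from h import *
from rig import robot
np.set_printoptions(precision=4,suppress=True)
s=robot.sense();print(s["ee_pos"],s["orientation"],s["wrist_force"],s["torque"])
for n,b in(("scene",(245,205,295,250)),("top",(230,180,290,230))):
    C=robot.camera(n);u0,v0,u1,v1=b
    cv2.imwrite(f"pics/{n}6.png",cv2.resize(cv2.cvtColor(C["img"],cv2.COLOR_RGB2BGR)[v0:v1,u0:u1],None,fx=12,fy=12,interpolation=2))
E
```

```text
[ 0.4955 -0.0638  0.1887] [ 1.      0.0002 -0.0011 -0.0002] [ 1.0769 -0.34   -1.6243] [ 0.0068 -0.022  -0.014 ]
```

View pics/scene6.png

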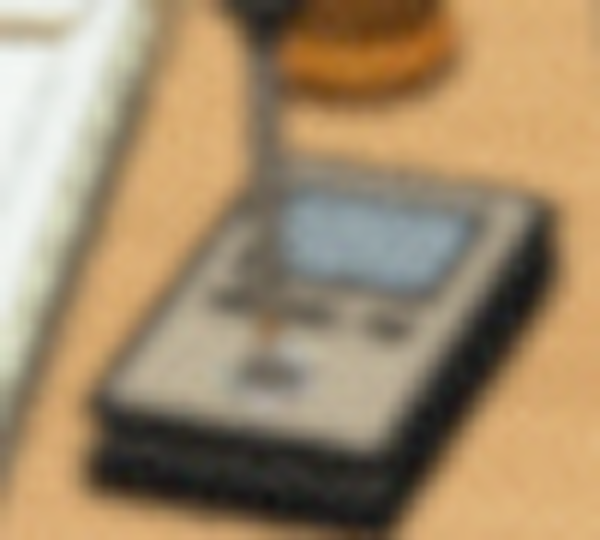

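View pics/top6.png

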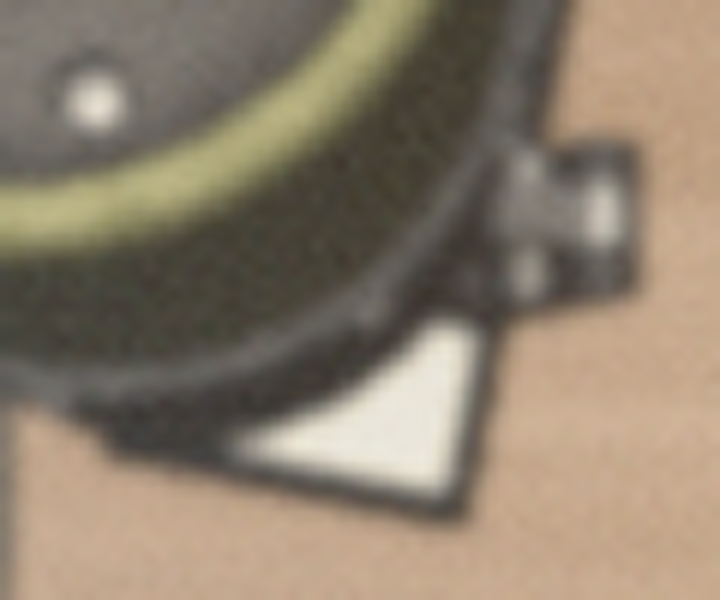

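The head (268,370) sits inside the well's outline (232–305, bottom 405) and is centred, so I'm pressing slowly.

{"name": "jog_arm", "arguments": {
  "moves": [
    [255, 0, 0, -0.2, 0, 0, 0],
    [255, 0, 0, -0.4, 0, 0, 0],
    [255, 0, 0, -0.6, 0, 0, 0],
    [255, 0, 0, -0.8, 0, 0, 0],
    [255, 0, 0, -1.0, 0, 0, 0],
    [255, 0, 0, -1.2, 0, 0, 0],
    [255, 0, 0, -1.4, 0, 0, 0],
    [255, 0, 0, -1.4, 0, 0, 0],
    [255, 0, 0, -1.4, 0, 0, 0],
    [255, 0, 0, -1.4, 0, 0, 0]
  ]
}}

```text
time: 8.98
ee_pos: [0.4955, -0.0638, 0.1746]
orientation: [1.0, 0.0, -0.001, -0.0]
wrist_force: [0.1, 0.1, 1.9]
width: 0.023
```

```bash
python3 - <<'E'
from h import *
from rig import robot
np.set_printoptions(precision=4,suppress=True)
s=robot.sense();print(s["ee_pos"],s["orientation"],s["wrist_force"],s["torque"])
C=robot.camera("scene");u0,v0,u1,v1=(245,205,295,250)
cv2.imwrite("pics/scene7.png",cv2.resize(cv2.cvtColor(C["img"],cv2.COLOR_RGB2BGR)[v0:v1,u0:u1],None,fx=12,fy=12,interpolation=2))
print([robot.sense()["wrist_force"][2] for _ in range(3)])
E
```

```text
[ 0.4955 -0.0638  0.1746] [ 1.      0.0002 -0.0011 -0.0002] [0.0841 0.1299 1.9254] [ 0.3034 -0.1698  0.0134]
[np.float64(2.3348598481811873), np.float64(2.3348598481811873), np.float64(2.3348598481811873)]
```

View pics/scene7.png

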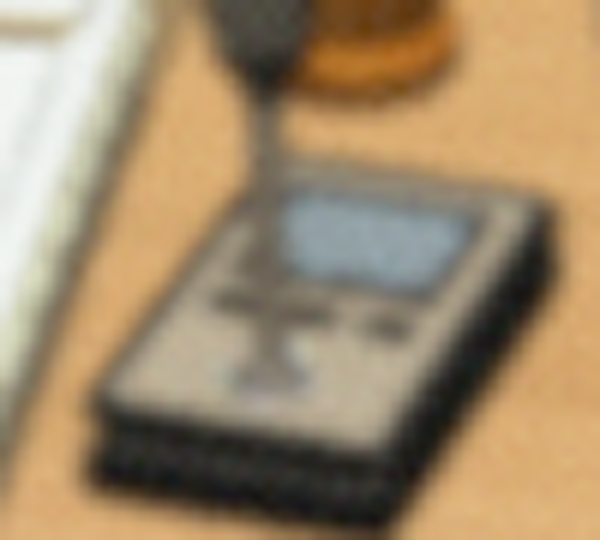

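{"name": "jog_arm", "arguments": {
  "moves": [
    [255, 0, 0, -0.05, 0, 0, 0],
    [255, 0, 0, -0.1, 0, 0, 0],
    [255, 0, 0, -0.15, 0, 0, 0],
    [255, 0, 0, -0.2, 0, 0, 0],
    [255, 0, 0, -0.25, 0, 0, 0],
    [255, 0, 0, -0.25, 0, 0, 0],
    [255, 0, 0, -0.25, 0, 0, 0],
    [255, 0, 0, -0.25, 0, 0, 0],
    [255, 0, 0, -0.25, 0, 0, 0],
    [255, 0, 0, -0.25, 0, 0, 0]
  ]
}}

```text
time: 9.87
ee_pos: [0.4954, -0.0638, 0.1718]
orientation: [1.0, 0.0, -0.001, -0.0]
wrist_force: [1.0, 0.9, 2.9]
width: 0.0231
```

```bash
python3 - <<'E'
from h import *
from rig import robot
np.set_printoptions(precision=4,suppress=True)
s=robot.sense();print(s["ee_pos"],s["wrist_force"],s["torque"])
C=robot.camera("scene");u0,v0,u1,v1=(245,205,295,250)
cv2.imwrite("pics/scene8.png",cv2.resize(cv2.cvtColor(C["img"],cv2.COLOR_RGB2BGR)[v0:v1,u0:u1],None,fx=12,fy=12,interpolation=2))
print(robot.sense()["wrist_force"])
E
```

```text
[ 0.4954 -0.0638  0.1718] [0.9805 0.8779 2.9495] [ 0.375  -0.3975 -0.0303]
[ 0.6662 -0.0243  3.9129]
```

View pics/scene8.png

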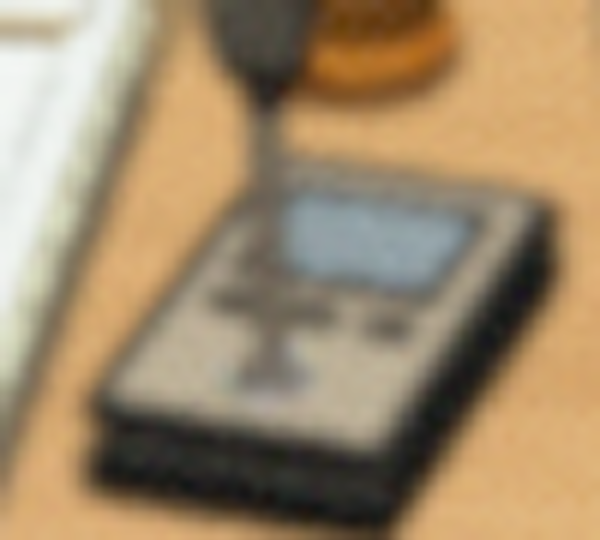

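Net push is about 4.5–5.5 N, above the 2.8 N needed for full travel, and the head is deep inside the well (265,375). Lifting off now so the button springs back.

{"name": "jog_arm", "arguments": {
  "moves": [
    [255, 0, 0, 0.3, 0, 0, 0],
    [255, 0, 0, 0.8, 0, 0, 0],
    [255, 0, 0, 1.5, 0, 0, 0],
    [255, 0, 0, 2.3, 0, 0, 0],
    [255, 0, 0, 3.2, 0, 0, 0],
    [255, 0, 0, 4.2, 0, 0, 0],
    [255, 0, 0, 5.2, 0, 0, 0],
    [255, 0, 0, 6, 0, 0, 0],
    [255, 0, 0, 6.5, 0, 0, 0],
    [255, 0, 0, 6.5, 0, 0, 0]
  ]
}}

```text
time: 10.75
ee_pos: [0.4958, -0.0639, 0.2383]
orientation: [1.0, 0.0, -0.0, -0.0]
wrist_force: [-0.6, -0.1, -1.2]
width: 0.0229
```

```bash
python3 - <<'E'
from h import *
from rig import robot
np.set_printoptions(precision=4,suppress=True)
s=robot.sense();print(s["ee_pos"],s["orientation"],s["wrist_force"],s["torque"])
C=robot.camera("scene");u0,v0,u1,v1=(230,150,310,250)
cv2.imwrite("pics/scene9.png",cv2.resize(cv2.cvtColor(C["img"],cv2.COLOR_RGB2BGR)[v0:v1,u0:u1],None,fx=6,fy=6,interpolation=2))
c=np.load("top0.npz")
# ring centre refine
g=cv2.cvtColor(c["img"],cv2.COLOR_RGB2GRAY)[130:215,130:225];g=cv2.resize(g,None,fx=6,fy=6,interpolation=2);cv2.imwrite("pics/pan.png",cv2.equalizeHist(g))
g=cv2.GaussianBlur(g,(0,0),3)
for a,b in((25,45),(90,120),(150,175),(190,225)):
    h=cv2.HoughCircles(g,cv2.HOUGH_GRADIENT_ALT,1,500,param1=30,param2=.3,minRadius=a,maxRadius=b);print(h)
    if h is not None:u,v=(h[0,0,:2]+.5)/6-.5+130;print(u,v,ray(c,u,v,.0085))
E
```

```text
[ 0.4958 -0.0639  0.2383] [ 1.      0.0002 -0.0004 -0.0003] [-0.5923 -0.1299 -1.2061] [ 0.0078 -0.0017  0.0037]
[[[276.    253.     28.452]]]
175.58333 171.75 [0.5967 0.1403 0.0085]
[[[280.     258.      96.7503]]]
176.25 172.58333 [0.5945 0.1385 0.0085]
None
None
```

View pics/scene9.png

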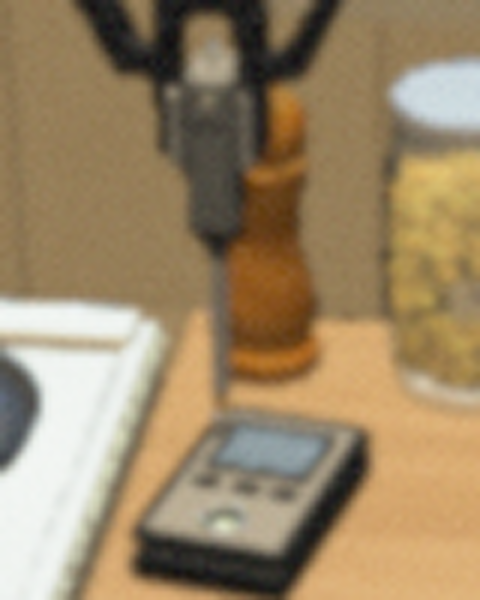

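View pics/pan.png

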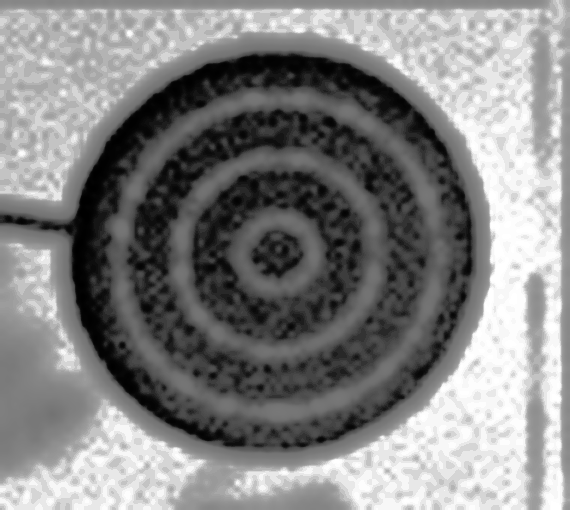

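The button shows white again at (223,520). The pan's smallest ring is at (277,253) in the crop, i.e. about (0.596, 0.1395). Moving there at height, which stays clear of the pot.

{"name": "jog_arm", "arguments": {
  "moves": [
    [255, 0.8, 1.2, 0.5, 0, 0, 0],
    [255, 2, 3.5, 1, 0, 0, 0],
    [255, 3.3, 6.2, 1, 0, 0, 0],
    [255, 4.6, 9, 1, 0, 0, 0],
    [255, 5.9, 11.8, 1, 0, 0, 0],
    [255, 7.2, 14.5, 1, 0, 0, 0],
    [255, 8.4, 17, 1, 0, 0, 0],
    [255, 9.3, 19, 0, 0, 0, 0],
    [255, 9.8, 20.1, -1, 0, 0, 0],
    [255, 9.9, 20.3, -2, 0, 0, 0]
  ]
}}

```text
time: 11.63
ee_pos: [0.5945, 0.1413, 0.2143]
orientation: [1.0, 0.001, -0.003, 0.0]
wrist_force: [-0.5, -1.0, -1.8]
width: 0.0229
```

{"name": "jog_arm", "arguments": {
  "moves": [
    [255, 0, 0, -0.5, 0, 0, 0],
    [255, 0, 0, -1, 0, 0, 0],
    [255, 0, 0, -1, 0, 0, 0],
    [255, 0, 0, -1, 0, 0, 0],
    [255, 0, 0, -1, 0, 0, 0],
    [255, 0, 0, -1, 0, 0, 0],
    [255, 0, 0, -1, 0, 0, 0],
    [255, 0, 0, -1, 0, 0, 0],
    [255, 0, 0, -1, 0, 0, 0],
    [255, 0, 0, -1, 0, 0, 0]
  ]
}}

```text
time: 12.47
ee_pos: [0.5944, 0.1392, 0.2068]
orientation: [1.0, 0.0, -0.001, -0.0]
wrist_force: [-0.6, -0.9, -1.5]
width: 0.0226
```

```bash
python3 - <<'E'
from h import *
from rig import robot
np.set_printoptions(precision=4,suppress=True)
s=robot.sense();print(s["ee_pos"],s["orientation"],s["wrist_force"],s["torque"],s["qpos"])
tip=s["ee_pos"]+R.from_quat(s["orientation"]).apply([0,0,.16]);print(tip)
for n,b in(("scene",(150,130,290,270)),("top",(120,110,270,230))):
    C=robot.camera(n);np.savez(n+"10.npz",**C);u0,v0,u1,v1=b
    im=cv2.resize(cv2.cvtColor(C["img"],cv2.COLOR_RGB2BGR)[v0:v1,u0:u1],None,fx=4,fy=4,interpolation=2)
    for X,col in((tip,(0,0,255)),((.596,.1395,.0075),(0,255,0))):
        q=proj(C,X);p=((q-[u0,v0])*4+2).astype(int);cv2.circle(im,tuple(map(int,p)),4,col,1)
    cv2.imwrite(f"pics/{n}10.png",im)
E
```

```text
[0.5944 0.1392 0.2068] [ 1.      0.0002 -0.0014 -0.0002] [-0.6209 -0.9344 -1.4967] [ 0.0016 -0.0304 -0.0094] [ 0.5568  0.0696  0.0318 -0.0018 -1.5351  1.0145]
[0.5939 0.1392 0.0468]
```

View pics/scene10.png

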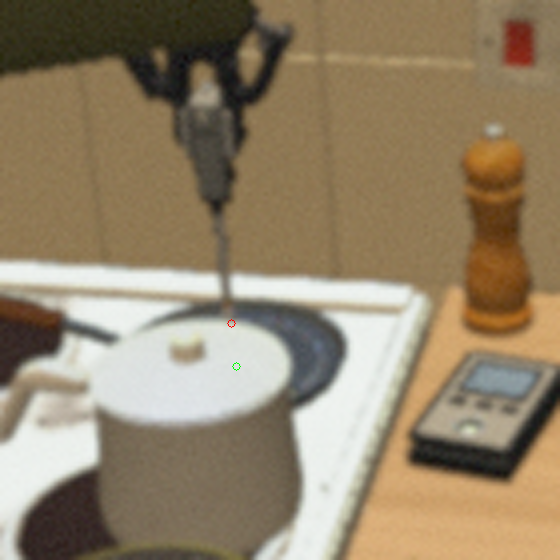

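View pics/top10.png

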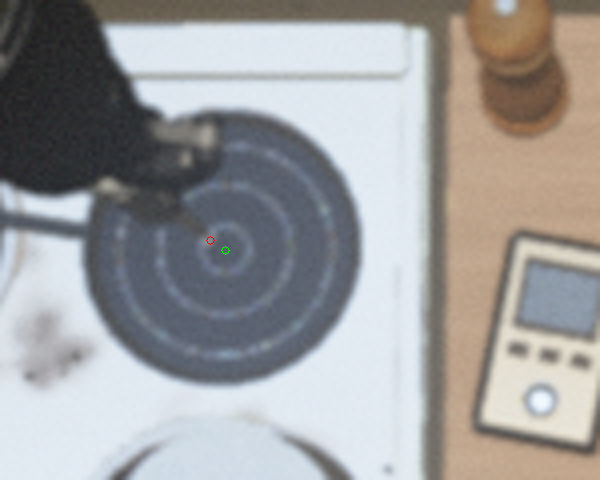

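The top view shows the stem reaching the predicted tip (210,240), with the ring centre at (225,250), so it will land there on the way down. Descending to just above the face, then slowly on.

{"name": "jog_arm", "arguments": {
  "moves": [
    [255, 0.1, 0, -0.7, 0, 0, 0],
    [255, 0.1, 0, -1.5, 0, 0, 0],
    [255, 0.1, 0, -2.2, 0, 0, 0],
    [255, 0.1, 0, -2.7, 0, 0, 0],
    [255, 0.1, 0, -3, 0, 0, 0],
    [255, 0.1, 0, -3.2, 0, 0, 0],
    [255, 0.1, 0, -3.4, 0, 0, 0],
    [255, 0.1, 0, -3.4, 0, 0, 0],
    [255, 0.1, 0, -3.4, 0, 0, 0],
    [255, 0.1, 0, -3.4, 0, 0, 0]
  ]
}}

```text
time: 13.4
ee_pos: [0.5955, 0.1392, 0.1731]
orientation: [1.0, 0.0, -0.001, -0.0]
wrist_force: [0.1, 0.2, -1.8]
width: 0.0227
```

```bash
cat > look.py <<'E'
import sys
from h import *
from rig import robot
np.set_printoptions(precision=4,suppress=True)
k=sys.argv[1]
F=[]
for i in range(int(sys.argv[2])):
    s=robot.sense();F.append(s["wrist_force"]);C=robot.camera("top")
print(s["ee_pos"],s["orientation"],"meanF",np.mean(F,0),np.std(F,0)[2],s["torque"],s["time"])
tip=s["ee_pos"]+R.from_quat(s["orientation"]).apply([0,0,.16]);print(tip)
np.savez(f"top{k}.npz",**C)
u0,v0,u1,v1=(150,145,210,195)
im=cv2.resize(cv2.cvtColor(C["img"],cv2.COLOR_RGB2BGR)[v0:v1,u0:u1],None,fx=12,fy=12,interpolation=2)
cv2.imwrite(f"pics/top{k}.png",im)
E
python3 look.py 11 6
```

```text
[0.5954 0.1392 0.1729] [ 1.      0.0002 -0.0013 -0.0003] meanF [ 0.0796  0.2211 -1.9584] 0.3431117989335977 [-0.0195 -0.0116 -0.0226] 13.65
[0.595  0.1393 0.0129]
```

View pics/top11.png

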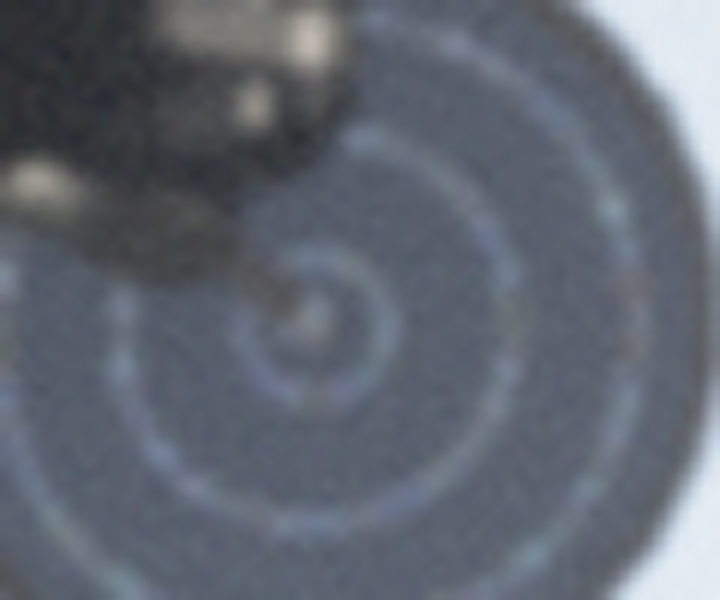

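The head sits at (310,318) against the ring centre at (318,325), under 2 mm off. Lowering in steps.

{"name": "jog_arm", "arguments": {
  "moves": [
    [255, -0.1, -0.1, -0.1, 0, 0, 0],
    [255, -0.1, -0.1, -0.2, 0, 0, 0],
    [255, -0.1, -0.1, -0.3, 0, 0, 0],
    [255, -0.1, -0.1, -0.4, 0, 0, 0],
    [255, -0.1, -0.1, -0.5, 0, 0, 0],
    [255, -0.1, -0.1, -0.6, 0, 0, 0],
    [255, -0.1, -0.1, -0.7, 0, 0, 0],
    [255, -0.1, -0.1, -0.7, 0, 0, 0],
    [255, -0.1, -0.1, -0.7, 0, 0, 0],
    [255, -0.1, -0.1, -0.7, 0, 0, 0]
  ]
}}

```text
time: 14.53
ee_pos: [0.5944, 0.1381, 0.166]
orientation: [1.0, 0.0, -0.001, -0.0]
wrist_force: [-0.4, -0.2, -0.1]
width: 0.0232
```

```bash
python3 look.py 12 12
```

```text
[0.5944 0.1381 0.1658] [ 1.      0.0002 -0.0014 -0.0002] meanF [-0.4721 -0.5106  1.0919] 0.45907331844660754 [-0.2778  0.1925 -0.0202] 15.0833
[0.5939 0.1382 0.0058]
```

{"name": "jog_arm", "arguments": {
  "moves": [
    [255, 0, 0, -0.05, 0, 0, 0],
    [255, 0, 0, -0.1, 0, 0, 0],
    [255, 0, 0, -0.15, 0, 0, 0],
    [255, 0, 0, -0.2, 0, 0, 0],
    [255, 0, 0, -0.2, 0, 0, 0],
    [255, 0, 0, -0.2, 0, 0, 0],
    [255, 0, 0, -0.2, 0, 0, 0],
    [255, 0, 0, -0.2, 0, 0, 0],
    [255, 0, 0, -0.2, 0, 0, 0],
    [255, 0, 0, -0.2, 0, 0, 0]
  ]
}}

```text
time: 15.97
ee_pos: [0.5944, 0.1381, 0.1638]
orientation: [1.0, 0.0, -0.001, -0.0]
wrist_force: [-0.9, -1.0, 1.9]
width: 0.0231
```

```bash
python3 look.py 13 12
```

```text
[0.5944 0.1382 0.1638] [ 1.      0.0002 -0.0014 -0.0002] meanF [-0.4626 -0.5607  2.2198] 0.5081207972760373 [-0.2923  0.1918 -0.0073] 16.5167
[0.5939 0.1382 0.0038]
```

Mean forces suggest about 2.8 N and then 4 N net, so the second step went too deep. Backing up 3 mm.

{"name": "jog_arm", "arguments": {
  "moves": [
    [255, 0, 0, 0.1, 0, 0, 0],
    [255, 0, 0, 0.2, 0, 0, 0],
    [255, 0, 0, 0.3, 0, 0, 0],
    [255, 0, 0, 0.3, 0, 0, 0],
    [255, 0, 0, 0.3, 0, 0, 0],
    [255, 0, 0, 0.3, 0, 0, 0],
    [255, 0, 0, 0.3, 0, 0, 0],
    [255, 0, 0, 0.3, 0, 0, 0],
    [255, 0, 0, 0.3, 0, 0, 0],
    [255, 0, 0, 0.3, 0, 0, 0]
  ]
}}

```text
time: 17.4
ee_pos: [0.5943, 0.1382, 0.1667]
orientation: [1.0, 0.0, -0.001, -0.0]
wrist_force: [-0.6, -1.0, 1.1]
width: 0.0234
```

```bash
python3 look.py 14 20
```

```text
[0.5944 0.1382 0.1668] [ 1.      0.0002 -0.0014 -0.0002] meanF [-0.2692 -0.4487  0.8292] 0.4970504426473573 [-0.3097  0.0761  0.0122] 18.35
[0.5939 0.1382 0.0068]
```

View pics/top14.png

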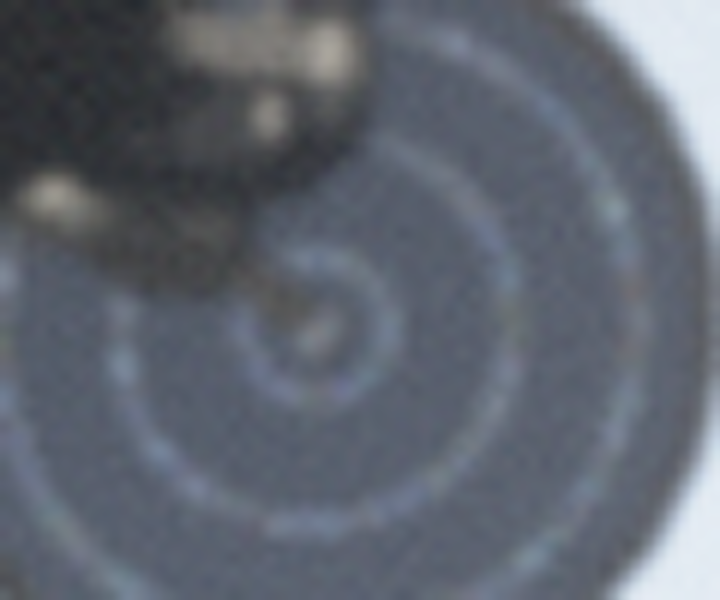

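```bash
python3 - <<'E'
from h import *
c=np.load("top14.npz");c0=np.load("top0.npz")
a,b=[cv2.cvtColor(x["img"],cv2.COLOR_RGB2GRAY).astype(np.float32) for x in(c0,c)]
for n,(u0,v0,u1,v1) in dict(logger=(235,160,285,228),stand=(318,180,346,228),tape=(305,255,355,305),mug=(375,250,425,300),pan_low=(150,175,215,208)).items():
    print(n,cv2.phaseCorrelate(a[v0:v1,u0:u1],b[v0:v1,u0:u1]))
print("button brightness",a[208:212,253:257].mean(),b[208:212,253:257].mean())
from rig import robot
print(robot.sense()["qvel"],robot.close_job())
E
```

```text
logger ((0.01212876124368023, 0.02035069803585543), 0.9231680044862959)
stand ((0.10121196600826643, -0.5266202932475714), 0.7069832904471292)
tape ((-0.019245426635730922, -0.05729985670737037), 1.0426069305419923)
mug ((0.005605527489045414, -0.04918639021091309), 1.0860352767944337)
pan_low ((0.018993280350549924, -0.0763365850507185), 1.0071425844489792)
button brightness 229.25 235.5
the job is handed in; nothing more can be done
[ 0.00014365  0.00029539 -0.00168844  0.00022908  0.00148401  0.00021219] None
```

I did the full sequence and handed the job in at about 18.4 s. The thermometer is still held upright on the pan. No verdict was reported, so the results below are my own measurements.

- **Start button:** I drew the thermometer out along its lean and pressed the button with its tip at about 4.5–5.5 N; full travel takes 2.8 N. I did not measure the travel directly. The button looked sprung up again in the later pictures.
- **Position on the pan:** the tip is about 1.5 mm from the middle of the smallest ring in the top view. The tool is within about 0.2° of vertical; I last measured the stem itself at about 1°, over the logger.
- **Push on the pan:** about 2.6 N net (2.1–2.8 N allowing for the sensor's zero), so the head should be about 4–6 mm in. I went about 2–3 mm too deep before this (about 4 N) and backed off 3 mm.
- **Other objects:** before and after top views show no shift of the logger, pan, tape or mug. The stand's view changed by about half a pixel (about 1 mm), but the thermometer is no longer in it. I did not check the pot this way, but nothing came near it.

One disagreement remains. From the force, the tip reaches about 2–3 mm lower than the 160 mm below the tool point that I had assumed, so I set the final depth by force.

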